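# Level the mould pouring stand under pressure

### The job

Stand the small spirit level upright on the bare part of the aluminium plate of the pouring stand, lying lengthwise from the hinged end towards the knob, and let go of it. Then take the black levelling knob, push the sprung plate all the way down with it and, while pushing, turn it until the bubble of the level sits between its two lines. Finish there: keep hold of the knob with the plate pressed fully down and the bubble centred, and leave the pot, jar, spoon and shell mould alone.

Things in the scene. Friction and masses are not known exactly. Their poses are not given: they have to be found in the camera images.
- level_center (a point): Grey spirit level, a bar 150 long, 24 wide, 32 mm high (42 mm with the vial on top), 0.23 kg, loose on the table. The point is the centre of the bar, 16 mm above its underside. Its x axis runs along its length (and along the vial), y across, z up. The vial lies on the top in the middle: a green tube with a white bubble 14 mm long and two black lines 19 mm apart.
- bubble (a joint): Place of the bubble along the vial, which is an arc of 0.4 m radius, so in rad: 0 is centred, positive towards the level's own +x, limits -0.04 and 0.04 (16 mm from the middle). It floats to the higher end: the value equals the slope of the level in rad. It settles within 1 s and is between the lines from -0.00625 to 0.00625 (2.5 mm either way). Readings are noisy by several mrad: average them.
- plate: Bare aluminium plate of the stand, 160 (x) by 300 (y) by 10 mm, its top about 52 mm above the table and sloping up to the knob by 2 to 4 degrees. Origin on the hinge line, 10 mm in from the end opposite the knob, 12 mm under the plate's top. Its y axis runs along the length from the hinged end to the knob, z is normal to the plate. The knob stands on the centre line 255 mm from the origin. The stand is fixed to the table.
- plate_spot (a point): Point on the top surface of the plate, on its centre line, 95 mm from the hinge line and 160 mm from the knob's axis: the middle of the bare part, where the centre of the level's underside belongs (30 mm either way along, 45 mm across is all right, and within about 10 degrees of the plate's y axis, either way round). Axes as those of the plate.
- knob_grip (a point): Black levelling knob: a round flange of 52 mm diameter, its top 12 mm above the plate, carrying an upright bar grip 44 long, 12 thick and 25 mm high above the flange. The point is on the knob's axis, half-way up the bar: 12 mm above the flange's top. x runs along the bar, y across it (pinch across y from above), z along the axis. Finger tips may rest on the flange to push down.
- knob (a joint): Turn of the knob in rad, growing clockwise seen from above, starting between -0.2 and 0.2, limits -2.5 and 2.5, stays where left. Clockwise lowers the knob's end of the plate by 25 mrad (6.4 mm at the knob) per rad, which moves the bubble by 10 mm per rad. With the plate pressed down, the level point always lies clockwise of the start, by 0.5 to 1.5 rad.
- press (a joint): How far the sprung plate is pressed down, in rad about its hinge line: 0 up, 0.022 fully down (5.6 mm at the knob). At the knob it takes about 2.5 N to start and 8 N to reach the stop, which is solid (push with 10 to 20 N); it springs back up when released. It counts as fully down above 0.019.
- pot: Stainless pot with two loop handles, 160 mm in diameter, 90 mm high, standing on the right. Origin under its centre.
- jar: Glass jar with clamp lid, 90 mm in diameter, 127 mm high, standing on the left. Origin under its centre.
- spoon: Wooden spoon about 260 mm long, 20 mm high, lying in front of the robot's base to the right, roughly along the robot's x. Origin near its middle.
- shell_mold: Loose silicone mould in the shape of a scallop shell, about 110 mm across, 23 mm high, beyond the stand. Origin under its centre.
Not all that is in view belongs to the job. What is meant by the part that bears level_center is not turquoise, and is the smaller of those in its own colour.

How it is judged:
By the outcome, as a careful person would: the job done as asked, in the order asked, and still so for the second after the job is handed in, while the arm keeps its last pose, push and grip.
It also fails if it takes over 69 s, if anything falls off the work surface, if the arm or the gripper's body presses on something with over 40 N, if the wrist force passes 120 N, or if a joint passes its speed limit or range.

### The arm

A 6-joint arm with a two-finger parallel gripper is mounted at the origin on the work surface. World frame = base frame: x ahead of the robot, y to its left, z up, the work surface at z = 0. Lengths are in mm, angles in rad, forces in N, time in s.
With the tool pointing down it reaches from about 350 to 725 mm from the base axis. Payload 4.3 kg.
Tool frame: the origin (TCP) lies on the centre line of the jaws, within the pads' length; the fingertips stand 14 mm ahead of it and the grasp point (between the pads) lies 5 mm behind it; z points along the fingers, y is the line along which they close (so a half turn about z gives the same grasp; the last joint's range is limited). The gripper opens to 85 mm and grips with 20 to 120 N. Pads are 22 mm wide; open, the fingers measure 114 mm over their backs; the gripper's body (76 mm by 85 mm) begins 54 mm behind the grasp point. The pads swing forward as they close: fully open they stand 13 mm farther back than shut.
Start: joints at [1.234, 0.377, 0.081, 1.274, 0, 1.46], TCP at [129.299, 560.31, 245.329] pointing down, gripper open.
Joint ranges: [-2.72, 2.72], [-0.84, 1.66], [-1.02, 1.22], [-1.77, 2.12], [-1.37, 1.28], [-3.14, 3.14]. Speed limits (rad/s): [2.57, 2.57, 3.14, 3.14, 3.14, 3.14].

### API

Orientations are given as a unit quaternion [x, y, z, w].
In Python, from workcell import observe, get_image, job, outline_of, mark_of gives the robot as it stands.
- The arm moves only by the tool move_arm, never from a script. Its arguments are lists of equal length, an entry for each row: "linear": the shift along the tool's x, y, z in mm, a list of three; "spin": the turn about the tool's z in rad; "hand": the finger opening in mm, from 0 to 85.4. In form: {"linear": [[x, y, z], ...], "spin": [spin, ...], "hand": [hand, ...]}. A call has 1 to 10 rows; each row shifts and turns the commanded pose from where the row before left it, along the tool's axes as they then stand; what a row does not reach is not made up. A row lasts 1/8 s, in which the tool goes at most 62.5 mm and 10.7 degrees, less where a joint would pass 70% of its speed; a pose out of reach is approached as far as the arm can. A call with a gripper value outside its range is refused whole. The fingers move at their own pace and stop on an object; the grip force is fixed at half the most. Time passes only in rows, so rows that do not move let the fingers close. It gives the time, the measured TCP pose, the force, the opening and the grip force at its end, in the units of the state.
- observe(): the state, without advancing time (a new reading comes with each control period).
- get_image(name): name is "side" or "top" or "wrist"; returns a dict with "frame" (420x560x3 uint8, red, green, blue), "mtx" (3x3 intrinsics, pixels), "world_from_camera" (4x4, takes a point from camera to world coordinates); the wrist camera has in their place "tool_from_camera" (4x4, takes a point from camera to tool coordinates, whose origin is the TCP and whose axes are the flange's). Camera axes: x right, y up, looking along -z (the intrinsics and any distortion apply to the point x, -y, -z); pixel columns grow to the right and rows downward; lengths in mm; the calibration is good to about 2 mm. A picture is of the moment at which its call begins: read the wrist's pose just before it. There is no depth.
- job.finish_job(): hands the job in; it is judged then, once.
Trained networks look in a picture, given as the dict that the camera call returned (one of the last four; its "shot" number tells which), for a name from the list of things; names that differ only in an ending like _2 or _b are one class to them, and where a whole thing is asked for, a point or a joint stands for the part that bears it (a point fixed in the world has none). Each returns a list of dicts, best first, with "score" (0 to 1); they miss things now and then, are a little off and sometimes report something else, mostly with a low value. They report only what shows in the picture. A call takes as long as a camera call. They do not tell look-alikes from the thing itself.
- outline_of(name, picture): "pixels" (420x560 bool, what is visible of it).
- mark_of(name, picture): "centre" ([x, y, z] in mm, in world coordinates, good to about 4 mm: a listed point, or the origin of a listed thing).
The state is a dict: "time": time; "joints": joint angles; "qd": joint speeds; "joint_torque": joint torques, N m; "ee_pos": TCP position; "ee_rot": TCP orientation; "wrist_force": force on the tool from outside, world axes, zero at the start; "ft_torque": the same for the moment, N m; "width": opening from 0.0 (shut) to 1.0 (fully open); "grip_force": force on a finger pad.
Only numpy, scipy, OpenCV 4.12 (cv2) and the standard library are available. Lean on these libraries where they do the work, as an engineer would, in place of code of your own. Each camera call takes 0.05 s, during which the arm holds its last target. There are 200 camera calls.

## Working session

There is one attempt and no reset: what is moved stays moved. The work goes in short steps, Python scripts to look and compute and a tool call to move; the robot and the scene stay as the last step left them, time stands still between calls to the robot, and variables do not carry over. Pictures are saved under pics/ and viewed, at most 10 in all, crops included, and the job is handed in when it is done.

Besides the shell and the picture viewer there is one more tool, called after "Request:" as name([rows], argument=value, ...), one row to a line, values as JSON. move_arm: Moves the arm, as the interface text tells. Its arguments: {"type":"object","properties":{"linear":{"type":"array","items":{"type":"array","items":{"type":"number"}}},"spin":{"type":"array","items":{"type":"number"}},"hand":{"type":"array","items":{"type":"number"}}},"required":["linear","spin","hand"]}

```bash
mkdir -p pics; cat > h.py <<'E'
import numpy as np, cv2
from workcell import observe, get_image, job, outline_of, mark_of
from scipy.spatial.transform import Rotation as R
def save(p,n,crop=None,s=1):
    f=p["frame"][:,:,::-1]
    if crop: f=f[crop[1]:crop[3],crop[0]:crop[2]]
    cv2.imwrite("pics/"+n,cv2.resize(f,None,fx=s,fy=s,interpolation=cv2.INTER_CUBIC))
def proj(p,X,st=None):
    T=p["world_from_camera"] if "world_from_camera" in p else wT(st)@p["tool_from_camera"]
    c=np.linalg.inv(T)@np.append(X,1); v=p["mtx"]@np.array([c[0],-c[1],-c[2]]); return v[:2]/v[2]
def wT(st):
    T=np.eye(4);T[:3,:3]=R.from_quat(st["ee_rot"]).as_matrix();T[:3,3]=st["ee_pos"];return T
def ray(p,uv,z,st=None):
    T=p["world_from_camera"] if "world_from_camera" in p else wT(st)@p["tool_from_camera"]
    d=np.linalg.inv(p["mtx"])@np.array([uv[0],uv[1],1.]); d=T[:3,:3]@np.array([d[0],-d[1],-d[2]]);o=T[:3,3]
    return o+d*(z-o[2])/d[2]
E
python3 - <<'E'
from h import *
st=observe(); print(st)
a=get_image("top"); b=get_image("side")
np.set_printoptions(precision=1,suppress=True)
print(a.keys())
for n in ["level_center","plate","plate_spot","knob_grip","pot","jar","spoon","shell_mold"]:
    for nm,p in (("top",a),("side",b)):
        print(n,nm,[(np.array(m["centre"]),round(m["score"],2),proj(p,m["centre"]).round()) for m in mark_of(n,p)])
save(a,"top.png");save(b,"side.png")
E
```

```text
{'time': 0.0, 'joints': array([ 1.23366736e+00,  3.78072170e-01,  7.96070652e-02,  1.27439507e+00,
       -1.93106484e-05,  1.46050684e+00]), 'qd': array([-3.86035563e-04,  4.00104909e-05, -1.22858002e-03,  3.60551011e-06,
        7.95745912e-04, -3.06637742e-04]), 'joint_torque': array([ 1.15920968e-03, -4.63603091e+01,  2.69873446e+01,  2.07649462e-02,
        1.18807106e-04,  7.92777172e-06]), 'ee_pos': array([129.09920142, 559.66741437, 244.34835519]), 'ee_rot': array([ 1.13176651e-01,  9.93574346e-01, -1.00835220e-03, -2.19515586e-04]), 'wrist_force': array([-0.02886841,  0.00286637, -1.10780502]), 'ft_torque': array([-0.00926717, -0.00586365, -0.01969074]), 'grip_force': 0.0, 'width': 0.9963412730208687}
dict_keys(['frame', 'mtx', 'world_from_camera', 'shot'])
level_center top [(array([ 684.5, -222.7,   16.1]), 0.91, array([383., 147.])), (array([ 495. , -273.9,   13.5]), 0.81, array([404., 225.])), (array([ 397.9, -483.3,   24.9]), 0.77, array([495., 267.]))]
level_center side [(array([ 496.3, -274.7,   16. ]), 0.88, array([323., 145.])), (array([ 395.2, -478.6,   18.2]), 0.84
[... 523 characters left out ...]
)), (array([554.7, 442.9,   1.1]), 0.57, array([247., 319.]))]
pot top [(array([ 625.6, -438.9,   -0.2]), 0.89, array([470., 173.]))]
pot side [(array([ 624.3, -435.1,    1.6]), 0.57, array([297., 117.]))]
jar top [(array([554.2, 449.5,   6.3]), 0.83, array([107., 197.]))]
jar side [(array([556.2, 444.5,   3.9]), 0.6, array([246., 319.])), (array([ 625.5, -431.4,   -0.7]), 0.39, array([297., 118.]))]
spoon top [(array([ 332.6, -202.5,   -3.3]), 0.69, array([373., 293.]))]
spoon side [(array([ 329.6, -203. ,    1.4]), 0.9, array([366., 170.]))]
shell_mold top [(array([787.2,  62.4,  -1. ]), 0.85, array([267., 107.]))]
shell_mold side [(array([788.4,  65.2,   1.7]), 0.65, array([212., 200.]))]
```

View pics/top.png

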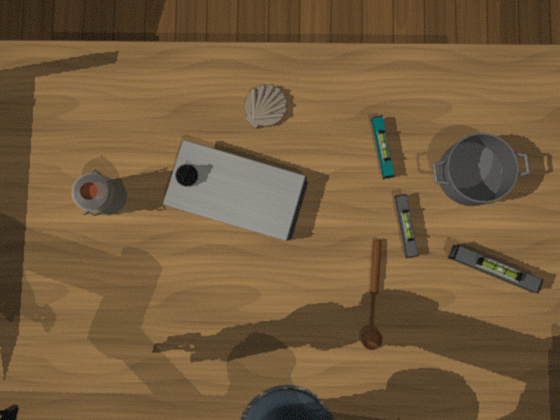

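```bash
python3 - <<'E'
from h import *
a=cv2.imread("pics/top.png")
o=np.hstack([cv2.resize(a[v-35:v+35,u-40:u+40],(266,233),interpolation=2) for u,v in((383,147),(404,225),(495,267))])
cv2.imwrite("pics/c3.png",o)
p=get_image("top")
for m in outline_of("level_center",p):
    ys,xs=np.nonzero(m["pixels"]); q=np.array([ray(p,(x,y),32)[:2] for x,y in zip(xs,ys)],np.float32)
    r=cv2.minAreaRect(q); bx=cv2.boxPoints(r); print(m["score"],r,p["frame"][ys,xs].mean(0))
E
```

```text
0.87 ((493.338623046875, -273.0754089355469), (149.17530822753906, 30.7504940032959), 9.079237937927246) [82.84514436 84.69553806 71.19816273]
0.84 ((395.9143981933594, -481.04205322265625), (222.1573028564453, 39.50401306152344), 68.13973236083984) [78.19945355 79.92759563 67.06625683]
0.71 ((680.4058837890625, -218.74464416503906), (151.36590576171875, 29.233217239379883), 10.573545455932617) [48.36122734 94.69874477 79.32217573]
0.61 ((556.0814819335938, 459.6275634765625), (134.0596466064453, 96.7693862915039), 68.53703308105469) [88.8817026  77.8618021  68.05693753]
0.37 ((331.32470703125, -191.8156280517578), (46.160911560058594, 253.87539672851562), 89.824462890625) [83.76072235 55.35553047 32.76862302]
```

View pics/c3.png

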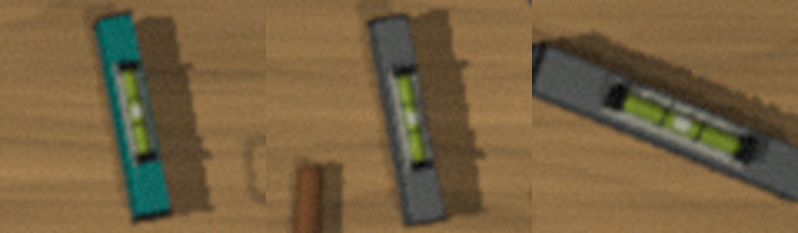

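Candidates for the level are the turquoise bar (383,147), the small grey bar (404,225) and the large grey bar (495,267). The crop confirms the small grey one: about 150 mm long and not turquoise, while the other grey one is about 222 mm. I'll work out the approach moves next.

```bash
cat >> h.py <<'E'
def yaw(st):  # world yaw (deg) of tool y
    y=wT(st)[:3,1]; return np.degrees(np.arctan2(y[1],y[0]))
def plan(wps,st=None,step=55,P=None,Y=None):
    """wps: (x,y,z,yawdeg); returns tool-frame rows"""
    st=st or observe(); P=np.array(st["ee_pos"] if P is None else P,float); Y=yaw(st) if Y is None else Y; rows=[];sp=[]
    for *X,y in wps:
        X=np.array(X,float); dy=(y-Y+180)%360-180
        n=max(int(np.ceil(np.linalg.norm(X-P)/step)),int(np.ceil(abs(dy)/9)),1)
        D=(X-P)/n
        for i in range(n):
            c,s=np.cos(np.radians(Y)),np.sin(np.radians(Y)); ty=np.array([c,s,0]); tx=np.array([-s,c,0]); 
            rows.append([float(round(D@tx)),float(round(D@ty)),float(round(-D[2]))]); sp.append(round(-np.radians(dy/n),3)); 
            P=P+rows[-1][0]*tx+rows[-1][1]*ty-[0,0,rows[-1][2]]; Y-=np.degrees(sp[-1]); D=(X-P)/max(n-i-1,1)
    print(len(rows),"end",P,Y)
    for k in range(0,len(rows),10): print(rows[k:k+10],sp[k:k+10])
E
python3 - <<'E'
from h import *
plan([(400,380,240,85),(540,50,220,92),(480,-274,200,99)])
p=get_image("top")
for n in ["plate","knob_grip"]:
  for m in outline_of(n,p)[:1]:
    ys,xs=np.nonzero(m["pixels"]); q=np.array([ray(p,(x,y),54)[:2] for x,y in zip(xs,ys)],np.float32)
    print(n,m["score"],cv2.minAreaRect(q))
print(wT(observe())[:3,:3], R.identity())
w=get_image("wrist");print(w["tool_from_camera"],w["mtx"])
E
```

```text
19 end [ 479.60801579 -273.97599912  200.36207506] 99.00706508269944
[[-51.0, -19.0, 1.0], [-50.0, -20.0, 1.0], [-50.0, -22.0, 1.0], [-49.0, -23.0, 1.0], [-49.0, -23.0, 1.0], [-48.0, -25.0, 0.0], [-24.0, -45.0, 3.0], [-23.0, -46.0, 3.0], [-23.0, -46.0, 3.0], [-22.0, -46.0, 3.0]] [np.float64(-0.023), np.float64(-0.023), np.float64(-0.023), np.float64(-0.023), np.float64(-0.023), np.float64(-0.023), np.float64(-0.018), np.float64(-0.018), np.float64(-0.018), np.float64(-0.018)]
[[-21.0, -47.0, 3.0], [-20.0, -47.0, 3.0], [-18.0, -48.0, 2.0], [12.0, -54.0, 3.0], [13.0, -53.0, 3.0], [14.0, -53.0, 4.0], [15.0, -53.0, 3.0], [16.0, -52.0, 4.0], [18.0, -52.0, 3.0]] [np.float64(-0.018), np.float64(-0.018), np.float64(-0.018), np.float64(-0.02), np.float64(-0.02), np.float64(-0.02), np.float64(-0.02), np.float64(-0.02), np.float64(-0.02)]
plate 0.59 ((570.2958374023438, 132.09832763671875), (303.6543884277344, 162.657470703125), 74.29552459716797)
knob_grip 0.91 ((603.9194946289062, 245.95225524902344), (54.2943229675293, 49.805389404296875), 46.21055221557617)
[[-9.74392222e-01  2.24855046e-01  7.02881065e-05]
 [ 2.24855053e-01  9.74392218e-01  1.00154016e-04]
 [-4.59680481e-05  1.13393930e-04 -9.99999993e-01]] Rotation.from_matrix(array([[1., 0., 0.],
                            [0., 1., 0.],
                            [0., 0., 1.]]))
[[-6.93080419e-04  9.57055315e-01  2.89904541e-01  7.41723918e+01]
 [ 9.99999479e-01  8.80633677e-04 -5.16497890e-04 -3.65708300e-01]
 [-7.49616753e-04  2.89904032e-01 -9.57055427e-01 -1.27495104e+02]
 [ 0.00000000e+00  0.00000000e+00  0.00000000e+00  1.00000000e+00]] [[321.71141415   0.         281.80007512]
 [  0.         321.71141415 209.92901657]
 [  0.           0.           1.        ]]
```

Request:
move_arm([
  [-51, -19, 1],
  [-50, -20, 1],
  [-50, -22, 1],
  [-49, -23, 1],
  [-49, -23, 1],
  [-48, -25, 0],
  [-24, -45, 3],
  [-23, -46, 3],
  [-23, -46, 3],
  [-22, -46, 3],
], spin=[-0.023, -0.023, -0.023, -0.023, -0.023, -0.023, -0.018, -0.018, -0.018, -0.018], hand=[85, 85, 85, 85, 85, 85, 85, 85, 85, 85])

```text
time: 2.45
ee_pos: [481.1, 190.1, 228.4]
ee_rot: [0.008, 1.0, 0.0, 0.0]
wrist_force: [1.1, 0.7, 0.5]
width: 0.996
grip_force: 0.0
```

Request:
move_arm([
  [-21, -47, 3],
  [-20, -47, 3],
  [-18, -48, 2],
  [12, -54, 3],
  [13, -53, 3],
  [14, -53, 4],
  [15, -53, 3],
  [16, -52, 4],
  [18, -52, 3],
  [0, 0, 0],
], spin=[-0.018, -0.018, -0.018, -0.02, -0.02, -0.02, -0.02, -0.02, -0.02, 0], hand=[85, 85, 85, 85, 85, 85, 85, 85, 85, 85])

```text
time: 3.7
ee_pos: [478.8, -277.5, 199.9]
ee_rot: [-0.076, 0.997, -0.0, 0.0]
wrist_force: [-0.0, 0.3, 0.2]
width: 0.993
grip_force: 0.0
```

```bash
cat > lv.py <<'E'
from h import *
def look(zt=32,name="level_center"):
    st=observe(); w=get_image("wrist")
    print("pose",st["ee_pos"],yaw(st),st["time"],st["width"],"F",st["wrist_force"])
    print([(m["centre"],m["score"]) for m in mark_of(name,w)])
    for m in outline_of(name,w)[:2]:
        ys,xs=np.nonzero(m["pixels"]); q=np.array([ray(w,(x,y),zt,st)[:2] for x,y in zip(xs,ys)],np.float32)
        print(m["score"],len(xs),cv2.minAreaRect(q))
    return st,w
E
python3 - <<'E'
from lv import *
st,w=look(); save(w,"w1.png")
E
```

```text
pose [ 478.7769128  -277.5315214   199.92957451] 98.68468553652045 3.7 0.9932741128961429 F [-0.03230088  0.25354486  0.21591024]
[([681.8, -220.9, 17.9], 0.9), ([397.8, -480.2, 17.5], 0.89), ([494.9, -278.4, 15.9], 0.83)]
0.95 1398 ((630.374267578125, -232.94729614257812), (83.88768768310547, 23.764509201049805), 11.251020431518555)
0.85 3805 ((491.68963623046875, -277.4598693847656), (151.4104461669922, 25.208541870117188), 10.133055686950684)
```

View pics/w1.png

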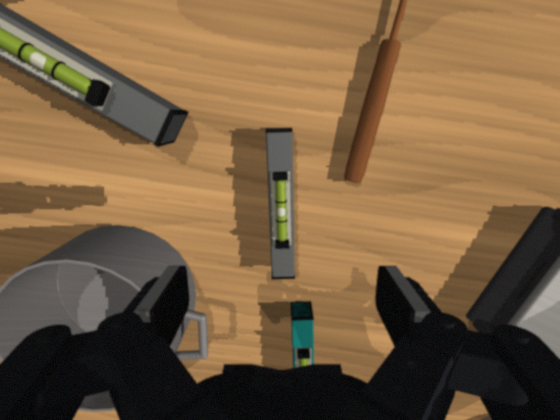

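The small grey level is at pixel (282,203), clear of the spoon end (355,180) and the pot handle. I'll descend onto it with the fingers half open.

```bash
python3 - <<'E'
from lv import *
plan([(493,-277.5,100,100),(493,-277.5,19,100)],step=40)
p=get_image("top");b=get_image("side")
for q in(p,b): print([(np.round(m["centre"],1),m["score"]) for n in("plate","plate_spot","knob_grip") for m in mark_of(n,q)[:1]])
E
```

```text
6 end [ 493.39213309 -277.11134674   19.22255362] 100.04805723659763
[[-4.0, -2.0, 33.0], [-4.0, -2.0, 34.0], [-5.0, -2.0, 33.0], [0.0, 0.0, 27.0], [0.0, 0.0, 27.0], [0.0, 0.0, 27.0]] [np.float64(-0.006), np.float64(-0.006), np.float64(-0.006), np.float64(0.0), np.float64(0.0), np.float64(0.0)]
[(array([531.4,  -5.4,  40.1]), 0.96), (array([553.4,  83.8,  61. ]), 0.83), (array([599.4, 244.6,  86.4]), 0.89)]
[(array([533.6,  -0.9,  40.8]), 0.9), (array([555.5,  88.2,  58.4]), 0.81), (array([601.5, 237.2,  85.7]), 0.54)]
```

Request:
move_arm([
  [-4, -2, 33],
  [-4, -2, 34],
  [-5, -2, 33],
  [0, 0, 20],
  [0, 0, 10],
  [0, 0, 0],
  [0, 0, 0],
], spin=[-0.006, -0.006, -0.006, 0, 0, 0, 0], hand=[60, 60, 60, 60, 60, 60, 60])

```text
time: 5.12
ee_pos: [494.1, -278.2, 71.3]
ee_rot: [-0.088, 0.996, -0.001, 0.001]
wrist_force: [-0.3, -0.4, 0.2]
width: 0.703
grip_force: 0.0
```

```bash
python3 - <<'E'
from lv import *
st,w=look()
E
```

```text
pose [ 494.11803731 -278.22153054   71.30934323] 100.04084998599852 5.125 0.7032110333815339 F [-0.31077716 -0.37938044  0.17033147]
[([491.2, -276.8, 14.7], 0.76)]
0.92 10710 ((427.02099609375, -402.798828125), (64.77386474609375, 43.845863342285156), 68.7518081665039)
0.74 10469 ((492.7690734863281, -277.1460266113281), (148.5830078125, 23.797515869140625), 10.33495807647705)
```

Request:
move_arm([
  [1, 1, 26],
  [0, 0, 26],
  [0, 0, 0],
  [0, 0, 0],
  [0, 0, 0],
  [0, 0, 0],
  [0, 0, 0],
], spin=[0, 0, 0, 0, 0, 0, 0], hand=[60, 60, 60, 15, 15, 15, 15])

```text
time: 6.15
ee_pos: [493.4, -277.8, 19.9]
ee_rot: [-0.087, 0.996, -0.001, 0.001]
wrist_force: [-0.6, -0.9, 6.7]
width: 0.27
grip_force: 59.9
```

Request:
move_arm([
  [0, 0, 0],
  [0, 0, 0],
  [0, 0, -15],
  [0, 0, -40],
  [0, 0, -50],
  [0, 0, -40],
  [0, 0, 0],
], spin=[0, 0, 0, 0, 0, 0, 0], hand=[15, 15, 15, 15, 15, 15, 15])

```text
time: 7.02
ee_pos: [494.4, -278.5, 167.7]
ee_rot: [-0.088, 0.996, -0.003, 0.003]
wrist_force: [0.0, -0.6, -3.1]
width: 0.275
grip_force: 59.4
```

```bash
python3 - <<'E'
from lv import *
st,w=look(); save(w,"w2.png")
plan([(520,-100,165,130),(557,87,140,163.9)])
E
```

```text
pose [ 494.44011547 -278.50588521  167.70486976] 100.04295203197547 7.025 0.27454259783985635 F [ 0.04234944 -0.57025552 -3.07249996]
[([682.1, -220.5, 19.7], 0.78), ([399.7, -480.8, 18.3], 0.75), ([496.2, -281.3, 163.5], 0.61)]
0.92 15557 ((542.7844848632812, -271.0989685058594), (248.41680908203125, 55.09294891357422), 10.112371444702148)
0.72 141 ((639.2633056640625, -222.4971466064453), (26.454687118530273, 5.913723468780518), 11.485956192016602)
8 end [556.85259202  87.27393034 140.21963455] 163.97898010491755
[[-15.0, 42.0, -1.0], [-20.0, 40.0, -1.0], [-25.0, 37.0, 0.0], [-30.0, 33.0, -1.0], [-37.0, 30.0, 6.0], [-41.0, 24.0, 6.0], [-44.0, 18.0, 7.0], [-47.0, 11.0, 6.0]] [np.float64(-0.131), np.float64(-0.131), np.float64(-0.131), np.float64(-0.131), np.float64(-0.148), np.float64(-0.148), np.float64(-0.148), np.float64(-0.148)]
```

View pics/w2.png

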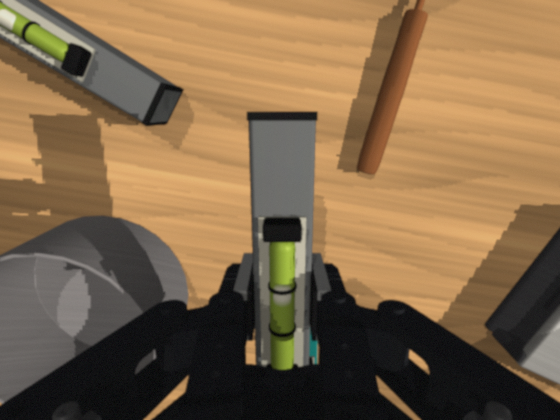

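The level sits straight and centred in the jaws. I'll carry it to above the plate.

Request:
move_arm([
  [-15, 42, -1],
  [-20, 40, -1],
  [-25, 37, 0],
  [-30, 33, -1],
  [-37, 30, 6],
  [-41, 24, 6],
  [-44, 18, 7],
  [-47, 11, 6],
  [0, 0, 0],
  [0, 0, 0],
], spin=[-0.131, -0.131, -0.131, -0.131, -0.148, -0.148, -0.148, -0.148, 0, 0], hand=[15, 15, 15, 15, 15, 15, 15, 15, 15, 15])

```text
time: 8.43
ee_pos: [556.4, 86.3, 139.7]
ee_rot: [-0.602, 0.799, 0.001, -0.002]
wrist_force: [-1.0, 0.2, -2.5]
width: 0.27
grip_force: 59.5
```

```bash
python3 - <<'E'
from lv import *
st,w=look(name="plate_spot",zt=56); save(w,"w3.png")
print([(m["centre"],m["score"]) for n in("plate","knob_grip") for m in mark_of(n,w)])
for m in outline_of("plate",w)[:1]:
    ys,xs=np.nonzero(m["pixels"]); q=np.array([ray(w,(x,y),57,st)[:2] for x,y in zip(xs,ys)],np.float32); print(cv2.minAreaRect(q))
E
```

```text
pose [556.35966143  86.34506485 139.72181214] 163.95610786596785 8.425 0.2703454161335928 F [-0.96212832  0.23827902 -2.4562637 ]
[]
0.75 41618 ((563.4389038085938, 105.80029296875), (246.77037048339844, 161.76881408691406), 74.47023010253906)
[([532.5, -3.0, 44.6], 0.55)]
((564.2987670898438, 103.28245544433594), (243.2929229736328, 160.753662109375), 75.09541320800781)
```

View pics/w3.png

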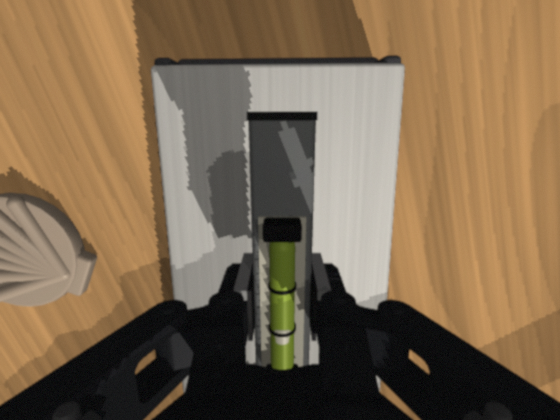

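Request:
move_arm([
  [0, 0, 30],
  [0, 0, 20],
  [0, 0, 4],
  [0, 0, 0],
], spin=[0, 0, 0, 0], hand=[15, 15, 15, 15])

```text
time: 9.22
ee_pos: [557.9, 86.4, 87.7]
ee_rot: [-0.601, 0.799, -0.0, 0.0]
wrist_force: [0.8, -0.1, -2.1]
width: 0.27
grip_force: 59.5
```

Request:
move_arm([
  [0, 0, 1],
  [0, 0, 1],
  [0, 0, 0],
], spin=[0, 0, 0], hand=[15, 15, 15])

```text
time: 9.6
ee_pos: [558.0, 86.7, 85.7]
ee_rot: [-0.602, 0.799, -0.0, 0.0]
wrist_force: [-0.1, 0.0, -2.6]
width: 0.265
grip_force: 59.5
```

Request:
move_arm([
  [0, 0, 1],
  [0, 0, 1],
  [0, 0, 1],
  [0, 0, 0],
], spin=[0, 0, 0, 0], hand=[15, 15, 15, 15])

```text
time: 10.1
ee_pos: [557.6, 86.6, 82.1]
ee_rot: [-0.602, 0.799, 0.0, -0.0]
wrist_force: [0.8, 0.8, -1.8]
width: 0.27
grip_force: 59.5
```

Request:
move_arm([
  [0, 0, 1],
  [0, 0, 0],
], spin=[0, 0], hand=[15, 15])

```text
time: 10.35
ee_pos: [557.7, 86.7, 81.2]
ee_rot: [-0.602, 0.799, 0.0, -0.0]
wrist_force: [0.6, 0.0, -2.6]
width: 0.263
grip_force: 59.5
```

Request:
move_arm([
  [0, 0, 1],
  [0, 0, 0],
], spin=[0, 0], hand=[15, 15])

```text
time: 10.6
ee_pos: [557.7, 86.7, 80.2]
ee_rot: [-0.602, 0.799, 0.0, -0.0]
wrist_force: [-0.5, -0.2, -2.0]
width: 0.271
grip_force: 59.5
```

Request:
move_arm([
  [0, 0, 1],
  [0, 0, 1],
  [0, 0, 0],
], spin=[0, 0, 0], hand=[15, 15, 15])

```text
time: 10.98
ee_pos: [557.9, 86.6, 78.8]
ee_rot: [-0.602, 0.799, -0.0, 0.0]
wrist_force: [-2.0, -1.6, 4.5]
width: 0.269
grip_force: 60.3
```

Request:
move_arm([
  [0, 0, 1],
  [0, 0, 0],
], spin=[0, 0], hand=[15, 15])

```text
time: 11.22
ee_pos: [557.9, 86.7, 77.7]
ee_rot: [-0.602, 0.799, -0.0, 0.0]
wrist_force: [-2.8, -2.4, 5.9]
width: 0.269
grip_force: 60.5
```

Request:
move_arm([
  [0, 0, 1],
  [0, 0, 0],
], spin=[0, 0], hand=[15, 15])

```text
time: 11.48
ee_pos: [558.0, 86.7, 76.9]
ee_rot: [-0.602, 0.799, -0.0, 0.0]
wrist_force: [-3.3, -2.1, 6.7]
width: 0.267
grip_force: 60.7
```

Contact is made. I'll release and lift straight up.

Request:
move_arm([
  [0, 0, 0],
  [0, 0, 0],
  [0, 0, 0],
  [0, 0, 0],
  [0, 0, -15],
  [0, 0, -40],
  [0, 0, -50],
  [0, 0, -20],
  [0, 0, 0],
], spin=[0, 0, 0, 0, 0, 0, 0, 0, 0], hand=[28, 35, 50, 60, 60, 60, 60, 60, 60])

```text
time: 12.6
ee_pos: [559.5, 86.7, 204.3]
ee_rot: [-0.602, 0.799, -0.002, 0.002]
wrist_force: [1.0, -0.2, -0.4]
width: 0.706
grip_force: 0.0
```

```bash
python3 - <<'E'
from lv import *
st,w=look(zt=90)
p=get_image("top");b=get_image("side")
for q in(p,b): print([(n,np.round(m["centre"],1),m["score"]) for n in("level_center","knob_grip") for m in mark_of(n,q)])
plan([(590,200,200,163.9)])
E
```

```text
pose [559.51682112  86.74125152 204.30112672] 163.98045021700057 12.6 0.7056155205287715 F [ 0.97325242 -0.1557083  -0.42761165]
[([557.8, 82.6, 76.1], 0.77)]
0.59 5586 ((558.1594848632812, 85.70156860351562), (149.75833129882812, 24.667301177978516), 73.98138427734375)
[('level_center', array([ 687.1, -224.5,   17.2]), 0.95), ('level_center', array([ 395.1, -482.7,   25.5]), 0.67), ('level_center', array([561.9,  91.2,  71.4]), 0.54), ('level_center', array([ 334.9, -207.2,   -2.3]), 0.17)]
[('level_center', array([556.4,  84.7,  69.6]), 0.74), ('level_center', array([ 395.3, -479.6,   20.9]), 0.58), ('level_center', array([ 682.7, -223.6,   15.7]), 0.47), ('knob_grip', array([600.7, 234.5,  84.9]), 0.71)]
3 end [589.78203986 200.07312672 200.4976187 ] 163.9808374871932
[[-39.0, 0.0, 0.0], [-39.0, 0.0, 0.0], [-40.0, 0.0, 0.0]] [np.float64(0.0), np.float64(0.0), np.float64(0.0)]
```

Request:
move_arm([
  [-40, 0, 0],
  [-40, 0, 0],
  [-40, 0, 0],
  [-38, 0, 0],
  [0, 0, 0],
  [0, 0, 0],
], spin=[0, 0, 0, 0, 0, 0], hand=[60, 60, 60, 60, 60, 60])

```text
time: 13.8
ee_pos: [601.0, 238.0, 200.8]
ee_rot: [-0.602, 0.799, -0.0, -0.001]
wrist_force: [0.1, -0.6, 0.3]
width: 0.703
grip_force: 0.0
```

```bash
python3 - <<'E'
from lv import *
st,w=look(name="knob_grip",zt=98); save(w,"w4.png")
E
```

```text
pose [600.98560533 238.01408686 200.84961252] 163.98161666615474 13.8 0.7033956984192514 F [ 0.07808566 -0.60092397  0.31199068]
[([599.0, 242.3, 84.9], 0.89)]
0.92 3021 ((598.6264038085938, 232.85597229003906), (47.51127243041992, 45.84333038330078), 73.93464660644531)
```

View pics/w4.png

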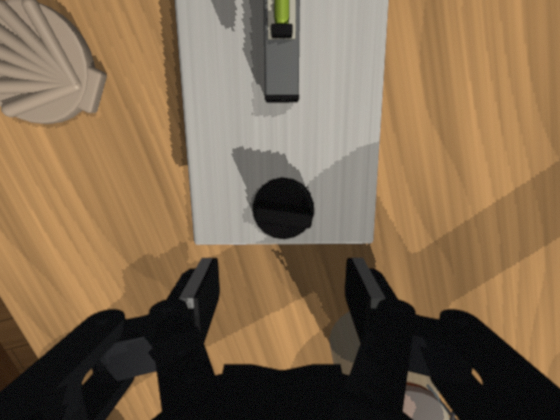

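The knob is at (284,208), with its bar across the plate, roughly horizontal in the picture. The level lies straight above it at (282,60). I'll find the bar angle and see what a bubble query returns.

```bash
python3 - <<'E'
from lv import *
st=observe()
f=np.mean([get_image("wrist")["frame"].astype(float) for _ in range(3)],0)
w=get_image("wrist"); p=get_image("top"); b=get_image("side")
for n in("bubble","knob","press"):
  for q in(w,p,b): print(n,[{k:(v if k!="pixels" else (v.sum(),np.argwhere(v).mean(0))) for k,v in m.items()} for m in (mark_of(n,q)+outline_of(n,q))[:3]])
print(b["world_from_camera"].round(1),p["world_from_camera"].round(1),b["mtx"][0,0],p["mtx"][0,0])
c=f[165:250,235:330].mean(2); c=np.clip(c*6,0,255).astype(np.uint8)
t=p["frame"][140:240,160:310,::-1]; s=b["frame"][160:260,200:350,::-1]
im=np.hstack([cv2.resize(cv2.cvtColor(c,8),(300,268),interpolation=2)]+[np.vstack([cv2.resize(x,(400,267),interpolation=2)]) for x in()])
im=cv2.copyMakeBorder(im,0,266,0,0,0)
cv2.imwrite("pics/m.png",np.hstack([im,np.vstack([cv2.resize(t,(400,267),interpolation=2),cv2.resize(s,(400,267),interpolation=2)])]))
E
```

```text
Traceback (most recent call last):
ValueError: it knows: jar, knob_grip, level_center, plate, plate_spot, pot, shell_mold, spoon
```

```bash
python3 - <<'E'
from lv import *
st=observe()
f=np.mean([get_image("wrist")["frame"].astype(float) for _ in range(3)],0)
w=get_image("wrist"); p=get_image("top"); b=get_image("side")
try: print(outline_of("bubble",w)[0].keys())
except Exception as e: print(e)
print(b["world_from_camera"].round(1),p["world_from_camera"].round(1),b["mtx"][0,0],p["mtx"][0,0])
c=f[165:250,235:330].mean(2); c=np.clip(c*6,0,255).astype(np.uint8)
t=p["frame"][140:240,160:310,::-1]; s=b["frame"][160:260,200:350,::-1]
im=cv2.copyMakeBorder(cv2.resize(cv2.cvtColor(c,8),(300,268),interpolation=2),0,266,0,0,0)
cv2.imwrite("pics/m.png",np.hstack([im,np.vstack([cv2.resize(x,(400,267),interpolation=2) for x in (t,s)])]))
E
```

```text
list index out of range
[[-1.0000e+00  2.0000e-01 -2.0000e-01  3.3710e+02]
 [-2.0000e-01 -7.0000e-01  6.0000e-01  9.7100e+02]
 [ 0.0000e+00  7.0000e-01  7.0000e-01  1.0306e+03]
 [ 0.0000e+00  0.0000e+00  0.0000e+00  1.0000e+00]] [[ 0.0000e+00  1.0000e+00 -1.0000e-01  4.1730e+02]
 [-1.0000e+00  0.0000e+00 -0.0000e+00 -1.5400e+01]
 [-0.0000e+00  1.0000e-01  1.0000e+00  1.2497e+03]
 [ 0.0000e+00  0.0000e+00  0.0000e+00  1.0000e+00]] 447.1910142930356 514.6786575695646
```

View pics/m.png

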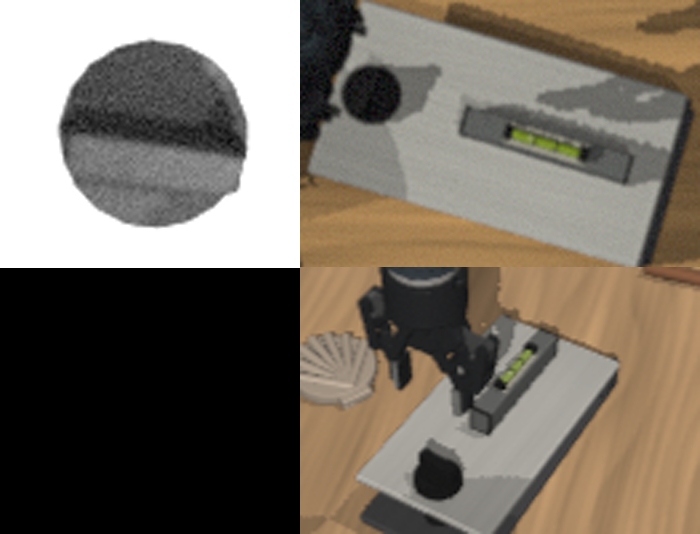

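```bash
python3 - <<'E'
from lv import *
st=observe(); w=get_image("wrist")
print(ray(w,(284,215.5),98,st),ray(w,(284,208),73,st))
q=[(62,130),(243,155),(75,180),(240,193)]; q=[ray(w,(235+x*95/300,165+y*85/268),98,st)[:2] for x,y in q]
for i in(0,2): d=q[i+1]-q[i]; print(np.degrees(np.arctan2(d[1],d[0])))
plan([(601,240,170,67.5)])
E
```

```text
[599.58969715 239.26959677  98.        ] [599.8552229  240.78746863  73.        ]
155.71656626881864
159.16664787671448
11 end [600.45321646 239.75988575 170.31873865] 67.5550575040024
[[0.0, 0.0, 3.0], [0.0, 0.0, 3.0], [0.0, 0.0, 3.0], [0.0, 0.0, 3.0], [0.0, 0.0, 3.0], [0.0, 0.0, 3.0], [0.0, 0.0, 3.0], [0.0, 0.0, 3.0], [0.0, 0.0, 2.0], [0.0, 1.0, 3.0]] [np.float64(0.153), np.float64(0.153), np.float64(0.153), np.float64(0.153), np.float64(0.153), np.float64(0.153), np.float64(0.153), np.float64(0.153), np.float64(0.153), np.float64(0.153)]
[[1.0, 0.0, 2.0]] [np.float64(0.153)]
```

Request:
move_arm([
  [0, 0, 2],
  [0, 0, 2],
  [0, 0, 2],
  [0, 0, 2],
  [0, 0, 2],
  [0, 0, 2],
  [0, 0, 2],
  [0, 0, 2],
  [0, 0, 2],
  [0, 0, 2],
], spin=[0.168, 0.168, 0.168, 0.168, 0.168, 0.168, 0.168, 0.168, 0.168, 0.168], hand=[45, 45, 45, 45, 45, 45, 45, 45, 45, 45])

```text
time: 15.9
ee_pos: [601.3, 238.6, 181.2]
ee_rot: [0.196, 0.981, 0.0, -0.0]
wrist_force: [-0.2, 0.3, 0.2]
width: 0.528
grip_force: 0.0
```

Request:
move_arm([
  [0, 0, 20],
  [0, 0, 15],
  [0, 0, 0],
], spin=[0, 0, 0], hand=[45, 45, 45])

```text
time: 16.27
ee_pos: [600.0, 238.2, 144.6]
ee_rot: [0.193, 0.981, -0.001, -0.002]
wrist_force: [-0.5, -1.0, 0.5]
width: 0.532
grip_force: 0.0
```

```bash
python3 - <<'E'
from lv import *
st,w=look(name="knob_grip",zt=73)
f=w["frame"].astype(float)
c=np.clip(f*3,0,255).astype(np.uint8)[150:420,150:410,::-1]
p=get_image("top")
t=p["frame"][140:240,160:310,::-1]
cv2.imwrite("pics/n.png",np.hstack([cv2.resize(c,(400,415)),cv2.copyMakeBorder(cv2.resize(t,(400,267),interpolation=2),0,148,0,0,0)]))
E
```

```text
pose [600.03617487 238.19054565 144.58902005] 67.72887362741183 16.275 0.5322163941491527 F [-0.49591407 -0.97728011  0.51321217]
[([602.7, 238.1, 82.4], 0.6)]
0.72 4928 ((601.8759155273438, 241.00433349609375), (57.28609848022461, 51.5743408203125), 12.704493522644043)
```

View pics/n.png

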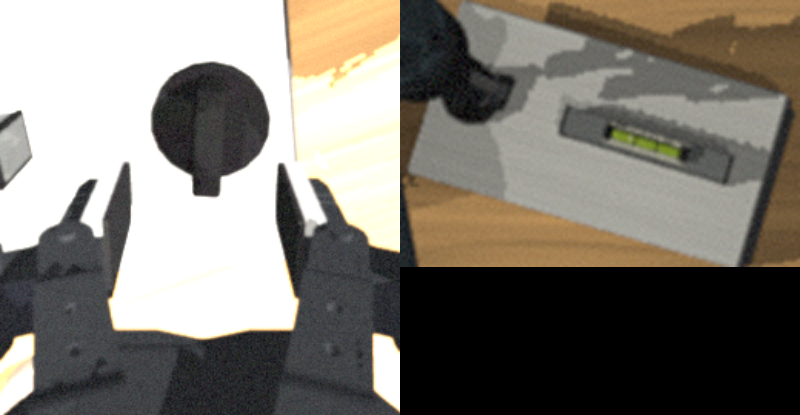

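The bar runs straight between the pads, at crop column 207. I'll descend and grip it.

Request:
move_arm([
  [0, 1, 20],
  [0, 0, 17],
  [0, 0, 10],
  [0, 0, 5],
  [0, 0, 0],
  [0, 0, 0],
], spin=[0, 0, 0, 0, 0, 0], hand=[45, 45, 45, 45, 45, 45])

```text
time: 17.23
ee_pos: [602.3, 239.6, 95.1]
ee_rot: [0.193, 0.981, 0.0, 0.001]
wrist_force: [-0.1, 0.3, 0.1]
width: 0.525
grip_force: 0.0
```

Request:
move_arm([
  [0, 0, 0],
  [0, 0, 0],
  [0, 0, 0],
  [0, 0, 0],
  [0, 0, 0],
  [0, 0, 0],
], spin=[0, 0, 0, 0, 0, 0], hand=[25, 5, 5, 5, 5, 5])

```text
time: 17.98
ee_pos: [601.9, 239.6, 94.4]
ee_rot: [0.193, 0.981, 0.0, 0.0]
wrist_force: [-0.3, -0.6, 2.4]
width: 0.121
grip_force: 58.1
```

Request:
move_arm([
  [0, 0, 2],
  [0, 0, 2],
  [0, 0, 1],
  [0, 0, 0],
], spin=[0, 0, 0, 0], hand=[5, 5, 5, 5])

```text
time: 18.48
ee_pos: [602.2, 240.2, 90.2]
ee_rot: [0.193, 0.981, 0.001, 0.001]
wrist_force: [-1.0, 1.1, 5.7]
width: 0.129
grip_force: 58.0
```

Request:
move_arm([
  [0, 0, 1],
  [0, 0, 0],
], spin=[0, 0], hand=[5, 5])

```text
time: 18.73
ee_pos: [602.2, 240.3, 89.4]
ee_rot: [0.193, 0.981, 0.001, 0.001]
wrist_force: [-1.3, 2.4, 6.5]
width: 0.124
grip_force: 58.0
```

Request:
move_arm([
  [0, 0, 1],
  [0, 0, 0],
], spin=[0, 0], hand=[5, 5])

```text
time: 18.98
ee_pos: [602.3, 240.3, 89.2]
ee_rot: [0.193, 0.981, 0.001, 0.001]
wrist_force: [-2.2, 1.9, 10.0]
width: 0.123
grip_force: 58.4
```

Request:
move_arm([
  [0, 0, 1],
  [0, 0, 0],
], spin=[0, 0], hand=[5, 5])

```text
time: 19.23
ee_pos: [602.3, 240.3, 89.0]
ee_rot: [0.193, 0.981, 0.001, 0.001]
wrist_force: [-4.4, 0.9, 15.3]
width: 0.126
grip_force: 58.9
```

```bash
cat > bub.py <<'E'
from h import *
def rect(name,n,s=6):
    "strip of the level's vial, hinge end left -> knob end right, averaged"
    acc=0
    c=np.array([558.,86.,94.]); a=np.radians(74.2); d=np.array([np.cos(a),np.sin(a),0]); e=np.array([-np.sin(a),np.cos(a),0])
    for _ in range(n):
        p=get_image(name)
        src=np.float32([proj(p,c+i*80*d+j*20*e) for i,j in((-1,-1),(1,-1),(1,1),(-1,1))])
        dst=np.float32([(0,0),(160*s/2,0),(160*s/2,40*s/2),(0,40*s/2)])
        acc=acc+cv2.warpPerspective(p["frame"],cv2.getPerspectiveTransform(src,dst),(160*s//2,40*s//2),flags=cv2.INTER_CUBIC).astype(float)
    return acc/n
E
python3 - <<'E'
from bub import *
st=observe(); print(st["ee_pos"],st["wrist_force"],st["time"])
im=np.vstack([rect("top",8),rect("side",8),cv2.resize(rect("wrist",1)*0,(480,120))][:2])
cv2.imwrite("pics/b1.png",cv2.resize(np.clip(im*1.3,0,255)[:,:,::-1],(720,360)))
np.save("b1.npy",im)
E
```

```text
[602.3222221  240.30540744  89.00657766] [-4.39235755  0.91619814 15.28292529] 19.225Traceback (most recent call last):
  File "<stdin>", line 3, in <module>
  File "bub.py", line 8, in rect
    src=np.float32([proj(p,c+i*80*d+j*20*e) for i,j in((-1,-1),(1,-1),(1,1),(-1,1))])
                    ~~~~^^^^^^^^^^^^^^^^^^^
  File "h.py", line 9, in proj
    T=p["world_from_camera"] if "world_from_camera" in p else wT(st)@p["tool_from_camera"]
                                                              ~~^^^^
  File "h.py", line 12, in wT
    T=np.eye(4);T[:3,:3]=R.from_quat(st["ee_rot"]).as_matrix();T[:3,3]=st["ee_pos"];return T
                                     ~~^^^^^^^^^^
TypeError: 'NoneType' object is not subscriptable
```

```bash
python3 - <<'E'
from bub import *
im=np.vstack([rect("top",6),rect("side",6)])
np.save("b1.npy",im)
cv2.imwrite("pics/b1.png",cv2.resize(np.clip(im*1.3,0,255)[:,:,::-1],(720,360)))
E
```

```text
[ WARN:0@8.346] global loadsave.cpp:1063 imwrite_ Unsupported depth image for selected encoder is fallbacked to CV_8U.
```

View pics/b1.png

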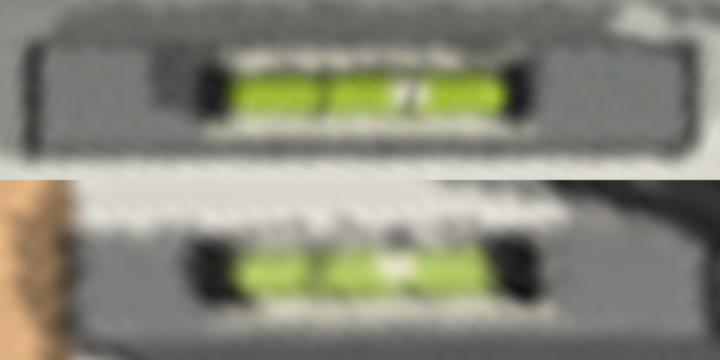

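The top strip shows the bubble at column 408, on the knob-side line, so it is about 9.5 mm off centre (about 0.95 rad of turn). I'll turn 0.6 rad clockwise, following the plate down.

Request:
move_arm([
  [0, 0, 0.6],
  [0, 0, 0.6],
  [0, 0, 0.6],
  [0, 0, 0],
], spin=[0.1, 0.1, 0.1, 0], hand=[5, 5, 5, 5])

```text
time: 21.18
ee_pos: [602.0, 240.5, 87.1]
ee_rot: [0.337, 0.941, 0.001, 0.001]
wrist_force: [-4.2, 1.5, 14.0]
width: 0.126
grip_force: 59.2
```

Request:
move_arm([
  [0, 0, 0.6],
  [0, 0, 0.6],
  [0, 0, 0.6],
  [0, 0, 0],
], spin=[0.1, 0.1, 0.1, 0], hand=[5, 5, 5, 5])

```text
time: 21.68
ee_pos: [601.7, 240.4, 85.2]
ee_rot: [0.474, 0.88, 0.001, 0.0]
wrist_force: [-6.0, 1.6, 15.1]
width: 0.127
grip_force: 59.1
```

```bash
cat > prof.py <<'E'
from bub import *
def prof(im):
    S=im[52:72].mean(0)   # top strip, 3 px/mm
    return S
def show(im):
    S=prof(im); x=(np.arange(480)-240)/3.
    for k in range(140,350,6): print(f"{x[k]+.83:6.1f}",S[k:k+6].mean(0).round().astype(int),end=" | ")
    print()
E
python3 - <<'E'
from prof import *
st=observe(); print(st["ee_pos"],st["wrist_force"],st["time"],yaw(st))
show(np.load("b1.npy")); a=rect("top",8); np.save("b2.npy",a); show(a)
E
```

```text
[601.71934553 240.44555386  85.18607459] [-6.04618775  1.56236062 15.13063622] 21.675 33.37139967797691
 -32.5 [25 25 26] |  -30.5 [36 40 26] |  -28.5 [66 76 33] |  -26.5 [ 97 113  42] |  -24.5 [112 132  46] |  -22.5 [114 134  45] |  -20.5 [113 133  44] |  -18.5 [113 133  44] |  -16.5 [113 133  43] |  -14.5 [113 133  43] |  -12.5 [113 132  44] |  -10.5 [103 121  41] |   -8.5 [ 91 107  38] |   -6.5 [100 117  41] |   -4.5 [114 133  45] |   -2.5 [116 135  46] |   -0.5 [113 133  44] |    1.5 [112 132  41] |    3.5 [113 133  44] |    5.5 [121 138  64] |    7.5 [135 144  99] |    9.5 [136 137 115] |   11.5 [124 125 103] |   13.5 [135 141 103] |   15.5 [127 143  77] |   17.5 [116 136  48] |   19.5 [114 134  43] |   21.5 [114 134  45] |   23.5 [115 135  46] |   25.5 [116 136  45] |   27.5 [119 140  47] |   29.5 [111 131  44] |   31.5 [75 88 32] |   33.5 [35 40 25] |   35.5 [26 26 29] | 
 -32.5 [25 24 26] |  -30.5 [30 33 25] |  -28.5 [55 62 31] |  -26.5 [ 87 101  39] |  -24.5 [109 127  45] |  -22.5 [114 134  44] |  -20.5 [114 134  44] |  -18.5 [114 133  45] |  -16.5 [113 133  44] |  -14.5 [114 134  44] |  -12.5 [115 134  45] |  -10.5 [107 125  42] |   -8.5 [ 91 106  38] |   -6.5 [ 94 110  38] |   -4.5 [110 129  41] |   -2.5 [114 134  44] |   -0.5 [115 134  49] |    1.5 [125 139  76] |    3.5 [150 155 118] |    5.5 [166 168 142] |    7.5 [163 164 141] |    9.5 [136 138 115] |   11.5 [ 99 106  71] |   13.5 [ 99 115  43] |   15.5 [111 132  41] |   17.5 [114 135  43] |   19.5 [114 134  44] |   21.5 [115 135  46] |   23.5 [114 134  45] |   25.5 [114 134  43] |   27.5 [118 137  46] |   29.5 [115 133  46] |   31.5 [84 97 37] |   33.5 [41 45 26] |   35.5 [23 21 24] |
```

Request:
move_arm([
  [0, 0, 0],
  [0, 0, 0],
  [0, 0, 0],
  [0, 0, 0],
  [0, 0, 0],
  [0, 0, 0],
  [0, 0, 0],
  [0, 0, 0],
], spin=[0, 0, 0, 0, 0, 0, 0, 0], hand=[5, 5, 5, 5, 5, 5, 5, 5])

```text
time: 23.08
ee_pos: [601.7, 240.5, 85.1]
ee_rot: [0.474, 0.88, 0.001, 0.0]
wrist_force: [-5.3, 2.5, 16.0]
width: 0.13
grip_force: 59.1
```

```bash
cat >> prof.py <<'E'
def meas(im):
    S=prof(im); x=(np.arange(480)-240)/3.+.17; G=S[:,1]; r=S[:,2]/G; m=np.abs(x-2)<26
    w=np.clip(r-.40,0,None)*m; b=(w*x).sum()/w.sum()
    # vial ends: half-level crossings of green
    i=np.flatnonzero((G>75)&(np.abs(x-2)<35)); 
    k=(np.abs(x+7.7)<4); L=x[k]; v=np.clip(125-G[k],0,None); l=(v*L).sum()/v.sum()
    k=(np.abs(x-12)<4); L2=x[k]; v=np.clip(125-G[k],0,None); l2=(v*L2).sum()/max(v.sum(),1)
    print("bubble",b.round(2),"vial mid",(x[i[0]]+x[i[-1]])/2,"lines",l.round(2),l2.round(2))
E
python3 - <<'E'
from prof import *
st=observe(); print(st["ee_pos"],st["wrist_force"],st["time"],yaw(st))
meas(np.load("b1.npy"));meas(np.load("b2.npy"));a=rect("top",8); np.save("b3.npy",a); meas(a); show(a)
E
```

```text
[601.70530156 240.45364928  85.1482663 ] [-5.34396476  2.47073807 15.96859984] 23.075 33.38793621591994
bubble 10.97 vial mid 1.8366666666666696 lines -8.13 11.49
bubble 7.09 vial mid 2.336666666666668 lines -7.55 12.26
bubble 6.44 vial mid 2.336666666666668 lines -7.51 12.09
 -32.5 [24 24 26] |  -30.5 [30 32 25] |  -28.5 [55 63 32] |  -26.5 [ 87 101  39] |  -24.5 [109 127  45] |  -22.5 [115 134  44] |  -20.5 [115 134  44] |  -18.5 [114 134  46] |  -16.5 [114 133  45] |  -14.5 [114 133  43] |  -12.5 [114 133  43] |  -10.5 [107 125  42] |   -8.5 [ 92 107  38] |   -6.5 [ 94 109  38] |   -4.5 [110 129  41] |   -2.5 [114 134  44] |   -0.5 [117 135  56] |    1.5 [132 143  90] |    3.5 [158 161 131] |    5.5 [171 171 148] |    7.5 [162 163 138] |    9.5 [130 133 105] |   11.5 [ 94 103  61] |   13.5 [100 116  41] |   15.5 [112 132  41] |   17.5 [115 135  43] |   19.5 [114 134  43] |   21.5 [114 134  46] |   23.5 [114 134  45] |   25.5 [115 135  43] |   27.5 [118 138  46] |   29.5 [115 134  47] |   31.5 [84 97 37] |   33.5 [41 46 26] |   35.5 [23 22 25] |
```

Request:
move_arm([
  [0, 0, 0.6],
  [0, 0, 0.6],
  [0, 0, 0.6],
  [0, 0, 0.7],
  [0, 0, 0],
  [0, 0, 0],
  [0, 0, 0],
  [0, 0, 0],
  [0, 0, 0],
  [0, 0, 0],
], spin=[0.11, 0.11, 0.11, 0.11, 0, 0, 0, 0, 0, 0], hand=[5, 5, 5, 5, 5, 5, 5, 5, 5, 5])

```text
time: 24.72
ee_pos: [601.2, 240.6, 82.4]
ee_rot: [0.655, 0.756, 0.001, -0.001]
wrist_force: [-5.6, 3.4, 14.5]
width: 0.125
grip_force: 59.1
```

Request:
move_arm([
  [0, 0, 0],
  [0, 0, 0],
  [0, 0, 0],
  [0, 0, 0],
  [0, 0, 0],
  [0, 0, 0],
], spin=[0, 0, 0, 0, 0, 0], hand=[5, 5, 5, 5, 5, 5])

```text
time: 25.48
ee_pos: [601.2, 240.6, 82.4]
ee_rot: [0.655, 0.756, 0.001, -0.001]
wrist_force: [-5.1, 3.2, 14.3]
width: 0.124
grip_force: 59.1
```

```bash
python3 - <<'E'
from prof import *
st=observe(); print(st["ee_pos"],st["wrist_force"],st["time"],yaw(st))
a=rect("top",8); np.save("b4.npy",a); meas(a); show(a)
E
```

```text
[601.20189274 240.61899822  82.40953259] [-5.08955574  3.22534191 14.28008368] 25.475 8.195031164992626
bubble 2.13 vial mid 2.6700000000000035 lines -7.02 12.05
 -32.5 [26 25 27] |  -30.5 [27 28 25] |  -28.5 [47 54 28] |  -26.5 [79 92 36] |  -24.5 [105 122  43] |  -22.5 [114 134  43] |  -20.5 [114 134  44] |  -18.5 [113 133  43] |  -16.5 [114 134  44] |  -14.5 [114 134  44] |  -12.5 [114 134  43] |  -10.5 [109 128  42] |   -8.5 [ 94 110  37] |   -6.5 [ 89 104  36] |   -4.5 [108 125  53] |   -2.5 [133 145  92] |   -0.5 [158 161 131] |    1.5 [170 169 148] |    3.5 [168 168 145] |    5.5 [149 156 116] |    7.5 [123 139  70] |    9.5 [101 119  40] |   11.5 [ 86 101  34] |   13.5 [ 95 111  40] |   15.5 [110 129  45] |   17.5 [115 135  45] |   19.5 [114 134  44] |   21.5 [114 134  45] |   23.5 [114 134  45] |   25.5 [115 135  45] |   27.5 [118 138  46] |   29.5 [118 137  47] |   31.5 [ 90 105  39] |   33.5 [45 51 26] |   35.5 [25 25 27] |
```

The bubble is at 2.1 and the line midpoint at 2.5, so it is about 0.4 mm off. The push is a steady 14 N on the solid stop. One final look at the scene before handing in.

```bash
python3 - <<'E'
from bub import *
p=get_image("top");b=get_image("side")
cv2.imwrite("pics/fin.png",np.hstack([cv2.resize(x[110:270,130:330,::-1],(400,320),interpolation=2) for x in(p["frame"],b["frame"])]))
E
```

```text
(no output)
```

View pics/fin.png

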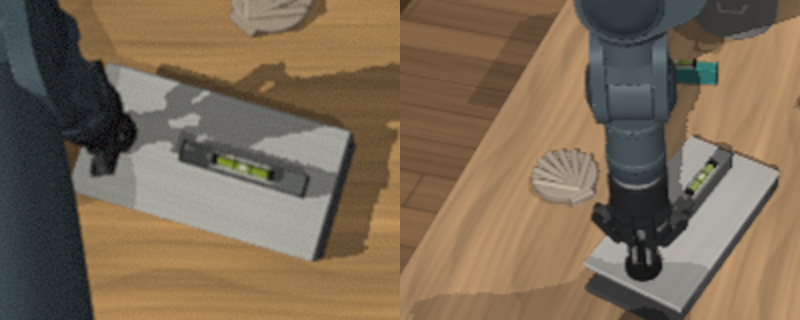

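The level is on the bare plate with its bubble centred at crop (243,168), and the knob is held at (120,130).

```bash
python3 -c "
from workcell import job
print(job.finish_job())"
```

```text
the job is handed in; nothing more can be done
None
```

Job handed in at about 26 s of the 69 s allowed: the small grey level is on the bare plate, the knob is held with about 14 N pressing the plate onto its stop, and the bubble measured about 0.4 mm from centre.

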